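# Check a wheel-hub bearing stack with a non-contact bore probe

## Robot

A 6-joint arm with a two-finger parallel gripper is mounted at the origin on the work surface. World frame = base frame: x ahead of the robot, y to its left, z up, the work surface at z = 0. Lengths are in m, angles in rad, forces in N, time in s.
With the tool pointing down it reaches from about 0.375 to 0.925 m from the base axis. Payload 5.7 kg.
Tool frame: the origin (TCP) lies midway between the tips of the shut fingers; the grasp point (between the pads) lies 19 mm behind it; z points along the fingers, x is the direction in which the jaws open and shut, and the axes are right-handed (so a half turn about z gives the same grasp; the last joint's range is limited). The gripper opens to 88 mm and grips with 3 to 60 N. Pads are 20 mm wide; open, the fingers measure 115 mm over their backs; the gripper's body (75 mm by 178 mm) begins 61 mm behind the grasp point.
Start: joints at [1.114, 0.359, 1.51, -0, 1.272, -0.115], TCP at [0.201, 0.565, 0.223] pointing down, gripper open.
Joint ranges: [-2.97, 2.97], [-1.01, 2.36], [0.21, 2.38], [-0.96, 4.11], [0.2, 2.71], [-2.98, 2.98]. Speed limits (rad/s): [2.39, 2.39, 3.14, 3.14, 3.14, 3.14].

## Interface

Orientations are given as a unit quaternion [x, y, z, w].
In Python, from bench import move_ptp, servo_line, goto_joints, move_gripper, sleep, inverse_kinematics, capture, PlanningError, close_job, spot_in, silhouettes, current_clock, current_joint_pos, current_qvel, current_joint_torque, current_position, current_orientation, current_force, current_torque, current_finger_gap gives the robot as it stands. Calls block until the motion is done:
- move_ptp(position, orientation): joint-space move of the TCP to a pose.
- servo_line(position, orientation=None, rate=0.15, contact_N=None): straight line of the TCP; orientation=None keeps the orientation; rate is the mean speed in m/s. With contact_N (N) it stops when the force on the tool has changed by that much, and returns True; else False.
- goto_joints(angles): joint-space move.
- move_gripper(opening): finger opening in m; the grip force is fixed at half the most; returns when the fingers have stopped.
- sleep(seconds).
- inverse_kinematics(position, orientation): joint angles nearest the present ones, or None.
- capture(name): name is "side" or "top" or "wrist"; returns a dict with "image" (480x640x3 uint8, blue, green, red), "range_z" (480x640 float32, m along the optical axis (not along the pixel's ray), 0 where there is no reading), "intrinsics" (3x3 intrinsics, pixels), "k1" (the pictures are not rectified: a ray, as slopes to the right and down, at radius r is drawn at 1 + k1 r^2 times it, then the intrinsics apply), "R" (3x3) and "t" (3): a world point X has camera coordinates R X + t. Camera axes: x right, y down, z forward; pixel columns grow to the right and rows downward; lengths in m; the calibration is good to about 2 mm. A picture is of the moment at which its call begins.
A pose or a line that the arm cannot do raises PlanningError and nothing moves.
- close_job(): hands the job in, once; it reports no verdict.
Trained networks look in the newest picture that a camera, given by its name, has taken for a name from the list of things; names that differ only in an ending like _2 or _b are one class to them, and where a whole thing is asked for, a point or a joint stands for the part that bears it (a point fixed in the world has none). Each returns a list of dicts, best first, with "conf" (0 to 1); they miss things now and then, are a little off and sometimes report something else, mostly with a low value. They report only what shows in the picture. A call takes as long as a camera call. They do not tell look-alikes from the thing itself.
- spot_in(camera, query): "xy" ([column, row] in pixels, amid what is visible of it).
- silhouettes(camera, query): "region" (480x640 bool, what is visible of it) and "xy" ([column, row] in pixels, amid what is visible of it).
Readings, each from a call of its own:
- current_clock(): time.
- current_joint_pos(): joint angles.
- current_qvel(): joint speeds.
- current_joint_torque(): joint torques, N m.
- current_position(): TCP position.
- current_orientation(): TCP orientation.
- current_force(): force on the tool from outside, world axes, zero at the start.
- current_torque(): the same for the moment, N m.
- current_finger_gap(): finger opening in m.
Only numpy, scipy, OpenCV 4.12 (cv2) and the standard library are available. Lean on these libraries where they do the work, as an engineer would, in place of code of your own. Each camera call takes 0.05 s, during which the arm holds its last target. There are 200 camera calls.

## Task

On the bike-workshop bench, set the red spacer ring on the pedestal between the four pins of the nest and let go, then set the brass guide bush on top of it, flange down, and let go; lower both gently onto their seats, do not drop them. Then take the green-handled probe from its stand and lower its steel stem down the middle of the bush, never touching bush, ring or nest with it, until the tip is about half-way down inside the red ring. Finish there, still holding the probe upright, still and centred in the hole, with nothing else carrying it; leave the bystanding tools, bottles and parts where they are.

Things in the scene. Friction and masses are not known exactly. Their poses are not given: they have to be found in the camera images.
- nest_seat (a point): Centre of the top of the nest's aluminium pedestal, where the red ring is seated; 22 mm above the bench. Pedestal: outside diameter 52, bore 36 mm, the bore open down to the base plate's top (10 mm above the bench). z up, x and y along the base plate's edges.
- nest: Nest fixed on the bench: dark base plate 130 x 130 x 10 mm, origin under its centre, x and y along its edges. Four steel pins of diameter 12 stand on its diagonals, axes 38 mm from the centre, straight up to 58 mm above the bench, then tapering to 68 mm; 2 mm of play round a 60 mm part. Fingers fit between pins (42 mm gaps) if they close along the plate's x or y.
- spacer_mid (a point): Red spacer ring, loose, lying flat on the bench: outside diameter 60, bore 36, height 30 mm, about 0.14 kg. The point is its centre, half-way up (15 mm above its underside); z is its axis. Seated, its centre is 15 mm above nest_seat.
- bush_mid (a point): Brass guide bush, loose, standing on its flange: flange diameter 60, 12 mm high; above it a boss of diameter 42, from 12 to 38 mm above the underside, to grip it by; bore (guide hole) of diameter 28 right through; about 0.16 kg. The point is on the axis half-way up (19 mm above the underside), z up. Seated, it is 49 mm above nest_seat and the bore's mouth 68 mm above nest_seat.
- probe_grip (a point): Bore probe, loose, hanging upright in its stand: green round handle with two black bands, diameter 26, length 50 mm, below it a steel stem of diameter 12, length 85 mm with a black band near its tip; about 0.15 kg. The point is the centre of the handle, 110 mm above the tip; z along the axis, up.
- probe_tip (a point): The tip (lower end) of the probe's stem, on the axis; z along the axis, up.
- stand: Probe stand fixed on the bench: grey foot 90 x 90 mm, two side cheeks, black top plate 90 x 60 x 12 mm, its top 95 mm above the bench, with a 20 mm through hole where the stem hangs; the handle's underside rests on the plate. Origin: centre of its underside, under the hole; z up, x along the plate's 90 mm side. Lift the probe straight up 90 mm to clear it.
Mind the look-alikes: they are no part of the job. What is meant by the part that bears probe_grip is not blue or white, and is the smaller of those in its own colour.

How it is judged:
On the way, in this order (a step that is already met when the one before it is completed fails the run):
1. the red ring is seated in the nest and let go (horizontal distance between spacer_mid and nest_seat below 0.004 m and z of spacer_mid in the frame of nest_seat between 0.012 and 0.018 m and angle between spacer_mid's own z axis and vertical below 0.06 rad and contact force between the fingers and spacer below 0.1 N and linear speed of spacer below 0.02 m/s), for 0.2 s.
2. the brass bush is seated on the ring and let go (horizontal distance between each of spacer_mid, bush_mid and nest_seat below 0.004 m and z of spacer_mid in the frame of nest_seat between 0.012 and 0.018 m and angle between each of spacer_mid, bush_mid's own z axis and vertical below 0.06 rad and z of bush_mid in the frame of nest_seat between 0.046 and 0.052 m and contact force between the fingers and bush below 0.1 N and linear speed of bush below 0.02 m/s), for 0.2 s.
3. the probe's tip is in the bush's bore, held in the gripper (horizontal distance between probe_tip and bush_mid below 0.008 m and z of probe_tip in the frame of bush_mid between -0.019 and 0.009 m and contact force between the fingers and probe above 1 N), for 0.05 s.
At the end, for the whole second after the job is handed in: Ring and bush seated on the nest (4 mm sideways, 3 mm height, 0.06 rad); probe gripped, still, within 0.07 rad of upright, tip within 4 mm of the bush axis and 10 mm of the height of the ring's middle, touching neither bush, ring, nest nor stand (horizontal distance between each of spacer_mid, bush_mid and nest_seat below 0.004 m and z of spacer_mid in the frame of nest_seat between 0.012 and 0.018 m and angle between each of spacer_mid, bush_mid's own z axis and vertical below 0.06 rad and z of bush_mid in the frame of nest_seat between 0.046 and 0.052 m and horizontal distance between probe_tip and bush_mid below 0.004 m and angle between probe_tip's own z axis and vertical below 0.07 rad and z of probe_tip in the frame of spacer_mid between -0.01 and 0.01 m and contact force between the fingers and probe above 1 N and linear speed of probe below 0.01 m/s and not (contact force between probe and bush above 0.1 N or contact force between probe and spacer above 0.1 N or contact force between probe and nest above 0.1 N) and contact force between probe and stand below 0.1 N); the arm keeps its last pose, push and grip.
It fails at once if the probe touches the bush, the ring or the nest (contact force between probe and bush above 0.5 N or contact force between probe and spacer above 0.5 N or contact force between probe and nest above 0.5 N).
It fails at once if the ring or the bush is dropped onto its seat (over 0.35 m/s within 60 mm above it) ((horizontal distance between spacer_mid and nest_seat below 0.03 m and z of spacer_mid in the frame of nest_seat below 0.075 m and linear speed of spacer above 0.35 m/s) or (horizontal distance between bush_mid and nest_seat below 0.03 m and z of bush_mid in the frame of nest_seat below 0.109 m and linear speed of bush above 0.35 m/s)).
It fails at once if a bystander is moved by more than 30 mm (distance of any of grease_jar, wrench, driver, sprocket, race, drink, spray from where it was at the start of the episode above 0.03 m).
It also fails if it takes over 64 s, if anything falls off the work surface, if the arm or the gripper's body presses on something with over 40 N, if the wrist force passes 120 N, or if a joint passes its speed limit or range.

## Working session

There is one attempt and no reset: what is moved stays moved. The work goes in short steps, each a Python script; the robot and the scene stay as the last script left them, time stands still between calls to the robot, and variables do not carry over. Pictures are saved under pics/ and viewed, about 8 in all and at most 12, crops included, and the job is handed in when it is done.

```bash
ls; mkdir -p pics; python3 - <<'E'
from bench import *
import cv2,numpy as np
ims=[]
for c in("top","side"):
    d=capture(c); cv2.imwrite(f"pics/{c}0.png",d["image"])
    print(c,d["intrinsics"].tolist(),d["k1"],(-d["R"].T@d["t"]).round(3),d["R"][2].round(3))
    for q in("nest","spacer_mid","bush_mid","probe_grip","stand"):
        print(q,[(np.round(s["xy"]).tolist(),round(s["conf"],2)) for s in spot_in(c,q)])
print(current_clock(),current_orientation())
E
```

```text
pics
top [[534.1374180391472, 0.0, 325.8589919092874], [0.0, 534.1374180391472, 234.17995447377533], [0.0, 0.0, 1.0]] -0.16345070820029195 [0.396 0.034 1.162] [ 0.112  0.003 -0.994]
nest [([332.0, 226.0], 0.8)]
spacer_mid [([477.0, 274.0], 0.6), ([186.0, 244.0], 0.18)]
bush_mid [([453.0, 204.0], 0.76)]
probe_grip [([170.0, 292.0], 0.95), ([218.0, 293.0], 0.65), ([184.0, 242.0], 0.63), ([147.0, 248.0], 0.48)]
stand [([201.0, 249.0], 0.63)]
side [[451.5463700240295, 0.0, 322.246982799973], [0.0, 451.5463700240295, 239.1882693685415], [0.0, 0.0, 1.0]] 0.023187774772632536 [ 0.296 -0.557  0.582] [ 0.272  0.757 -0.594]
nest [([339.0, 290.0], 0.7)]
spacer_mid [([359.0, 449.0], 0.84)]
bush_mid [([449.0, 398.0], 0.75), ([272.0, 175.0], 0.26)]
probe_grip [([273.0, 176.0], 0.96), ([236.0, 202.0], 0.83), ([339.0, 289.0], 0.71), ([223.0, 163.0], 0.7), ([260.0, 159.0], 0.64)]
stand [([278.0, 206.0], 0.82)]
0.6 [ 8.17057318e-01  5.76556447e-01 -3.80594816e-05  3.27347042e-05]
```

View pics/top0.png

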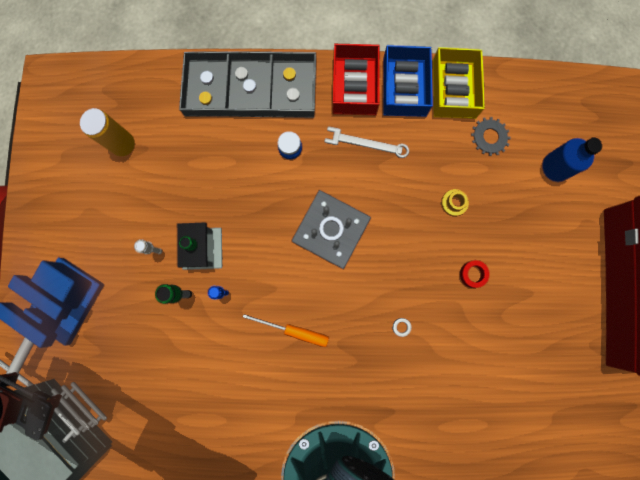

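View pics/side0.png

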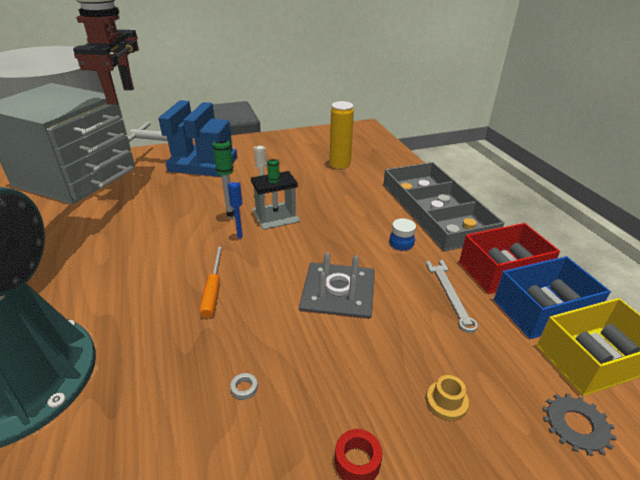

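The top view shows the nest at (331,229), the red ring at (475,274) and the brass bush at (455,203). The probe is the small green handle in the stand at (187,243). The look-alikes are the larger green probe at (168,294), a blue one at (215,293) and a white one at (145,247). The side view agrees.

```bash
cat > h.py <<'E'
from bench import *
import cv2,numpy as np
from scipy.optimize import least_squares
def cloud(d):
    v,u=np.mgrid[0:480,0:640]
    p=cv2.undistortPoints(np.stack([u.ravel(),v.ravel()],1).astype(np.float64)[:,None],d["intrinsics"],np.array([d["k1"],0,0,0.]))[:,0]
    z=d["range_z"].ravel().astype(float)
    X=(np.c_[p*z[:,None],z]-d["t"])@d["R"]
    X[z<=0]=np.nan
    return X.reshape(480,640,3)
def near(C,xy,r,z0,z1):
    m=(np.hypot(C[...,0]-xy[0],C[...,1]-xy[1])<r)&(C[...,2]>z0)&(C[...,2]<z1)
    return C[m],m
def disc(P):
    "centre and radius of the enclosing circle, and median z"
    c,r=cv2.minEnclosingCircle(P[:,:2].astype(np.float32)); return np.array(c),r,np.median(P[:,2])
def down(yaw):
    "tool pointing down, jaw axis at angle yaw in the world"
    return np.array([np.cos(yaw/2),np.sin(yaw/2),0,0])
E
python3 - <<'E'
from h import *
d=capture("top"); C=cloud(d)
px={"nest":(332,228),"ring":(475,274),"bush":(455,203),"probe":(187,243),"big":(165,293),"blue":(213,293),"white":(142,247)}
for n,(u,v) in px.items():
    w=C[v-14:v+15,u-14:u+15].reshape(-1,3); w=w[np.isfinite(w[:,2])]
    zt=np.percentile(w[:,2],97); t=w[w[:,2]>zt-.006]
    print(n,"ztop",zt.round(4),[np.round(x,4) for x in disc(t)],len(t), t.mean(0).round(4))
P,m=near(C,C[228,350,:2]*0+np.nanmean(C[215:240,320:345,:2],axis=(0,1)),.1,.004,.016)
r=cv2.minAreaRect(P[:,:2].astype(np.float32)); print("plate",r)
P,m=near(C,np.nanmean(C[235:250,180:200,:2],axis=(0,1)),.08,.085,.102)
print("standtop",cv2.minAreaRect(P[:,:2].astype(np.float32)))
d=capture("wrist"); p=current_position()
print("wrist cam rel tcp",(-d["R"].T@d["t"]-p).round(3),d["R"][2].round(3),d["intrinsics"][0,0], current_orientation(), current_finger_gap())
E
```

```text
nest ztop 0.0259 [array([0.5357, 0.0266]), np.float64(0.035), np.float64(0.0223)] 208 [0.5369 0.0256 0.0249]
ring ztop 0.0331 [array([ 0.4458, -0.286 ]), np.float64(0.0307), np.float64(0.0302)] 349 [ 0.4455 -0.2853  0.0302]
bush ztop 0.0404 [array([ 0.6025, -0.2453]), np.float64(0.0217), np.float64(0.0379)] 166 [ 0.603  -0.2447  0.0381]
probe ztop 0.1428 [array([0.4876, 0.3104]), np.float64(0.0137), np.float64(0.1404)] 142 [0.4878 0.3102 0.1404]
big ztop 0.1877 [array([0.3881, 0.3344]), np.float64(0.0187), np.float64(0.1845)] 159 [0.389  0.3331 0.1849]
blue ztop 0.133 [array([0.3938, 0.2522]), np.float64(0.0134), np.float64(0.1303)] 132 [0.3939 0.252  0.1308]
white ztop 0.1334 [array([0.4812, 0.404 ]), np.float64(0.0135), np.float64(0.131)] 114 [0.4802 0.4038 0.1312]
plate ((0.5410484075546265, 0.02527831494808197), (0.1862282156944275, 0.1931820958852768), 52.88926315307617)
standtop ((0.4891871213912964, 0.3108351528644562), (0.08947087079286575, 0.06057810038328171), 3.2953031063079834)
wrist cam rel tcp [-0.067  0.023  0.163] [ 0.243 -0.086 -0.966] 360.5452887008814 [8.17064255e-01 5.76546618e-01 6.37036838e-06 1.35654158e-05] 0.08748915611279423
```

```bash
python3 - <<'E'
from h import *
T=[("probe",(.488,.3105),.30),("nest",(.536,.0266),.24),("bush",(.6025,-.245),.22),("ring",(.4458,-.286),.22)]
for n,xy,z in T:
    for k in (np.pi/2,-np.pi/2,1.23):
        try: move_ptp([xy[0]-.02,xy[1],z],down(k)); break
        except PlanningError as e: print(n,k,e)
    sleep(.2); d=capture("wrist"); np.savez(f"w_{n}.npz",**d); cv2.imwrite(f"pics/w_{n}.png",d["image"])
    C=cloud(d)
    bands={"probe":[(.1,.16,.03),(.085,.1,.08)],"nest":[(.018,.026,.035),(.035,.08,.05),(.006,.014,.1)],"bush":[(.034,.045,.04),(.008,.016,.04)],"ring":[(.025,.036,.045)]}[n]
    for a,b,r in bands:
        P,m=near(C,xy,r,a,b)
        if len(P)<5: print(n,a,b,"few"); continue
        print(n,(a,b),[np.round(x,4) for x in disc(P)],len(P),"max z",np.percentile(P[:,2],98).round(4),cv2.minAreaRect(P[:,:2].astype(np.float32)))
    print(current_clock(),current_joint_pos())
i=[cv2.imread(f"pics/w_{n}.png") for n,_,_ in T]
cv2.imwrite("pics/w4.png",cv2.resize(np.vstack([np.hstack(i[:2]),np.hstack(i[2:])]),(800,600),interpolation=cv2.INTER_AREA))
E
```

```text
probe (0.1, 0.16) [array([0.4859, 0.3102]), np.float64(0.0137), np.float64(0.1398)] 832 max z 0.1455 ((0.48575347661972046, 0.3103824555873871), (0.026061387732625008, 0.026187682524323463), 18.40700340270996)
probe (0.085, 0.1) [array([0.4862, 0.3106]), np.float64(0.0534), np.float64(0.0957)] 4003 max z 0.0973 ((0.48643219470977783, 0.3103596568107605), (0.0909728929400444, 0.06010686606168747), 3.5867414474487305)
2.3583 [ 4.64246330e-01  2.42467934e-01  1.48523204e+00  9.80402205e-05
  1.41423133e+00 -1.10782464e+00]
nest (0.018, 0.026) [array([0.5357, 0.0266]), np.float64(0.0345), np.float64(0.0224)] 953 max z 0.0243 ((0.5353405475616455, 0.025790706276893616), (0.05523476377129555, 0.0527249239385128), 65.7481689453125)
nest (0.035, 0.08) [array([0.5349, 0.0269]), np.float64(0.0435), np.float64(0.0599)] 609 max z 0.0681 ((0.5351306796073914, 0.026675060391426086), (0.0652790516614914, 0.06539777666330338), 62.74917221069336)
nest (0.006, 0.014) [array([0.5349, 0.0265]), np.float64(0.0898), np.float64(0.0107)] 11059 max z 0.0126 ((0.535067617893219, 0.026719793677330017), (0.1295
[... 306 characters left out ...]
 (0.040736813098192215, 0.040851250290870667), 0.5711159706115723)
bush (0.008, 0.016) [array([ 0.6009, -0.2458]), np.float64(0.03), np.float64(0.0126)] 999 max z 0.0147 ((0.6008047461509705, -0.24564111232757568), (0.05761364847421646, 0.05917014554142952), 88.47148132324219)
5.075 [-5.05468286e-01  4.05684166e-01  1.44151441e+00  1.85792389e-04
  1.29405472e+00 -2.07801968e+00]
ring (0.025, 0.036) [array([ 0.443 , -0.2863]), np.float64(0.0299), np.float64(0.0306)] 1753 max z 0.0322 ((0.4430204927921295, -0.286307156085968), (0.05870490521192551, 0.05879727005958557), 47.83736801147461)
6.0167 [-7.24457534e-01  2.37743773e-01  1.69682291e+00  2.12645226e-04
  1.20657352e+00 -2.29669112e+00]
```

View pics/w4.png

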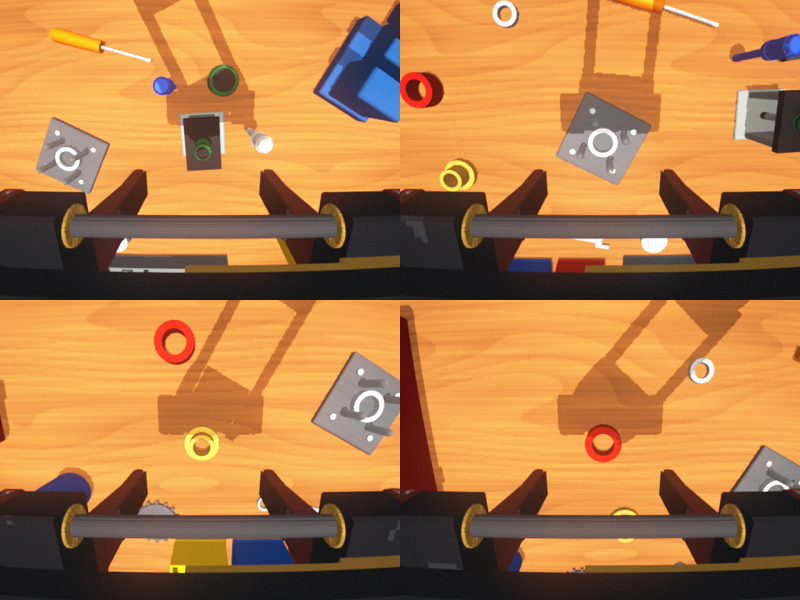

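The four wrist views agree with the top camera to within about 2 mm. Ring, bush, nest (yaw −26.9°) and probe are all clear. I'll squeeze-centre the ring along both axes so I can calibrate out the wrist camera's bias.

```bash
python3 - <<'E'
from h import *
A=np.radians(63.1);B=np.radians(-26.9);xy=(.4438,-.2862)
move_ptp([*xy,.10],down(A)); servo_line([*xy,.005],rate=.1,contact_N=8)
print(current_position())
move_gripper(.05); print(current_finger_gap()); move_gripper(.088)
move_ptp([*xy,.006],down(B)); move_gripper(.05); print(current_finger_gap()); move_gripper(.088)
tcp=current_position(); print("tcp",tcp,current_clock())
servo_line([*xy,.10],rate=.2)
move_ptp([.4458-.02,-.286,.22],down(np.pi/2)); sleep(.2)
d=capture("wrist"); P,m=near(cloud(d),xy,.045,.025,.036); c=disc(P)
d=capture("top"); P,m=near(cloud(d),xy,.045,.026,.036); ct=disc(P)
print("wrist",c,"bias",c[0]-tcp[:2],"top",ct,"bias",ct[0]-tcp[:2],current_clock())
E
```

```text
[ 0.44424559 -0.286605    0.00556734]
0.05863759146538816
0.06004761703878006
tcp [ 0.44376378 -0.28619299  0.00599118] 11.4583
wrist (array([ 0.44265774, -0.28616571]), 0.029972832649946213, np.float64(0.03052766876695647)) bias [-1.10604443e-03  2.72750726e-05] top (array([ 0.44527596, -0.27713573]), 0.02908220887184143, np.float64(0.02955161728474412)) bias [0.00151218 0.00905726] 14.1667
```

```bash
python3 - <<'E'
from h import *
B=np.radians(-26.9);r=(.4438,-.2862);n=(.5361,.0267)
move_ptp([*r,.08],down(B)); servo_line([*r,.006],rate=.1); move_gripper(.05); print("gap",current_finger_gap())
servo_line([*r,.12],rate=.15); print("gap",current_finger_gap(),current_force())
move_ptp([*n,.14],down(B)); sleep(.2)
print(servo_line([*n,.040],rate=.08,contact_N=10),current_position(),current_force())
if current_position()[2]<.045:
    print(servo_line([*n,.026],rate=.025,contact_N=5),current_position(),current_force())
print(current_clock())
E
```

```text
gap 0.06036502700991832
gap 0.05967012085234499 [ 0.04998487 -0.08205692 -1.59140896]
False [0.53658658 0.02665037 0.04048099] [-0.26610799 -0.34940393 -1.47407769]
True [0.53608911 0.02669637 0.02806888] [ 0.83578378 -0.22689542  3.1205174 ]
21.6333
```

```bash
python3 - <<'E'
from h import *
B=np.radians(-26.9);n=(.5361,.0267)
move_gripper(.075); sleep(.2); servo_line([*n,.14],rate=.15)
move_gripper(.088)
move_ptp([.536-.02,.0266,.24],down(np.pi/2)); sleep(.2)
d=capture("wrist"); C=cloud(d); cv2.imwrite("pics/ring_seated.png",d["image"][:300,150:500])
P,m=near(C,n,.034,.046,.058)
red=d["image"][...,2].astype(int)-d["image"][...,1]>80
P=C[m&red]; print("ring",disc(P),P[:,2].std())
P,m=near(C,n,.1,.006,.014); print("plate",cv2.minAreaRect(P[:,:2].astype(np.float32)),current_clock())
# bush
B2=B;b=(.602,-.2459)
move_ptp([*b,.12],down(B)); servo_line([*b,.017],rate=.1,contact_N=8); print(current_position())
move_gripper(.03); print("gap",current_finger_gap())
servo_line([*b,.16],rate=.15); print("gap",current_finger_gap(),current_force())
print(current_clock())
E
```

```text
ring (array([0.53495789, 0.0267254 ]), 0.030023833736777306, np.float64(0.05257674276199457)) 0.001268205303407404
plate ((0.5350980758666992, 0.02661990374326706), (0.12948448956012726, 0.13022656738758087), 63.15536880493164) 25.6667
[ 0.6025974  -0.24621288  0.01767504]
gap 0.04229225406495216
gap 0.04226377974885714 [-0.39542152 -0.5989215  -1.68875385]
30.1833
```

View pics/ring_seated.png

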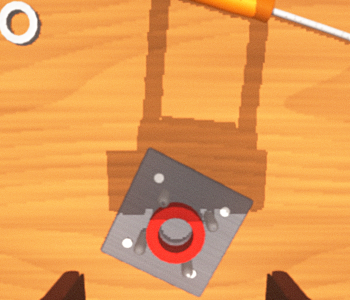

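The ring sits centred between the pins, with its top at 52.6 mm (52 expected). The bush is gripped on its boss, gap 42.3 mm. Next I'll place it.

```bash
python3 - <<'E'
from h import *
B=np.radians(-26.9);n=(.5361,.0267)
move_ptp([*n,.17],down(B)); sleep(.2)
print(servo_line([*n,.080],rate=.08,contact_N=10),current_position(),current_force())
if current_position()[2]<.085:
    print(servo_line([*n,.067],rate=.025,contact_N=5),current_position(),current_force())
    sleep(.1); move_gripper(.065); sleep(.2); servo_line([*n,.17],rate=.15); move_gripper(.088)
    move_ptp([.536-.02,.0266,.27],down(np.pi/2)); sleep(.2)
    d=capture("wrist"); C=cloud(d); cv2.imwrite("pics/bush_seated.png",d["image"][:300,150:500])
    P,m=near(C,n,.034,.084,.096); print("boss",disc(P))
    P,m=near(C,n,.031,.06,.07); print("flange",disc(P))
    m=near(C,n,.04,.03,.056)[1]&(d["image"][...,2].astype(int)-d["image"][...,1]>80); print("ring",m.sum())
print(current_clock())
E
```

```text
False [0.53661421 0.02666225 0.08050347] [-0.30740518  0.28797987 -0.2043869 ]
True [0.53623373 0.02666022 0.06887538] [-0.3060296   0.29231918  4.39685972]
boss (array([0.53503805, 0.02684251]), 0.020998768508434296, np.float64(0.09035833329130785))
flange (array([0.53478777, 0.02658287]), 0.03011937439441681, np.float64(0.06458050125009916))
ring 49
37.4917
```

View pics/bush_seated.png

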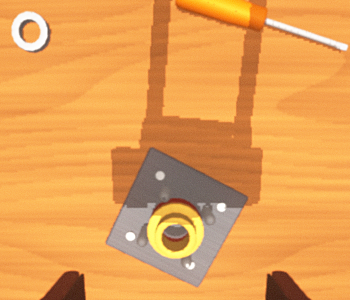

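The bush is seated and centred: the boss top is at 90.4 mm and its centre agrees within 0.1 mm. Probe next.

```bash
python3 - <<'E'
from h import *
Q=down(np.pi/2);p=(.487,.3104);n=(.5361,.0268)
move_gripper(.055)
move_ptp([*p,.24],Q); servo_line([*p,.103],rate=.12,contact_N=8); print(current_position())
move_gripper(.01); print("gap",current_finger_gap())
servo_line([*p,.215],rate=.12); print("gap",current_finger_gap(),current_force())
servo_line([*n,.215],rate=.2); sleep(.3); print(current_position(),current_clock())
d=capture("side"); C=cloud(d); np.savez("s.npz",**d)
cv2.imwrite("pics/hover.png",cv2.resize(d["image"][130:340,240:440],None,fx=3,fy=2.8,interpolation=cv2.INTER_CUBIC)[:600])
P,m=near(C,n,.02,.1,.19); print("stem",len(P),P[:,2].min())
cam=-d["R"].T@d["t"]; v=np.array([n[0],n[1]])-cam[:2]; v/=np.linalg.norm(v); print("view dir",v)
for z0 in np.arange(.1,.22,.012):
    S=P[(P[:,2]>z0)&(P[:,2]<=z0+.012)]
    if len(S)>3:
        l=(S[:,:2]-n)@np.array([-v[1],v[0]]); a=(S[:,:2]-n)@v
        print(round(z0,3),len(S),"lat",np.round([l.min(),l.max(),(l.min()+l.max())/2],4),"front",np.round(np.percentile(a,[5,50]),4))
for a,b in((.084,.094),(.056,.068)):
    P,m=near(C,n,.035,a,b); l=(P[:,:2]-n)@np.array([-v[1],v[0]]);f=(P[:,:2]-n)@v
    print("bush",len(P),np.round([l.min(),l.max(),(l.min()+l.max())/2,f.min(),f.max()],4))
E
```

```text
[0.48761363 0.31063099 0.10371281]
gap 0.02565496881608755
gap 0.025810671862113267 [-0.25301946  0.65494992 -2.20090109]
[0.53604225 0.02727365 0.21500382] 44.1333
stem 232 0.1208140709334785
view dir [0.3812262  0.92448179]
0.112 4 lat [-0.0047  0.0004 -0.0021] front [-0.007  -0.0054]
0.124 41 lat [-0.008   0.0027 -0.0026] front [-0.0088 -0.007 ]
0.136 41 lat [-0.0074  0.0031 -0.0021] front [-0.0081 -0.0062]
0.148 40 lat [-0.007   0.0034 -0.0018] front [-0.0083 -0.0064]
0.16 43 lat [-0.0081  0.0023 -0.0029] front [-0.0075 -0.006 ]
0.172 41 lat [-0.0075  0.0028 -0.0023] front [-0.0082 -0.0057]
0.184 22 lat [-0.007  0.003 -0.002] front [-0.0078 -0.0059]
bush 203 [-0.0221  0.0172 -0.0024 -0.0236  0.0184]
bush 369 [-0.0308  0.0273 -0.0017 -0.0339  0.0261]
```

View pics/hover.png

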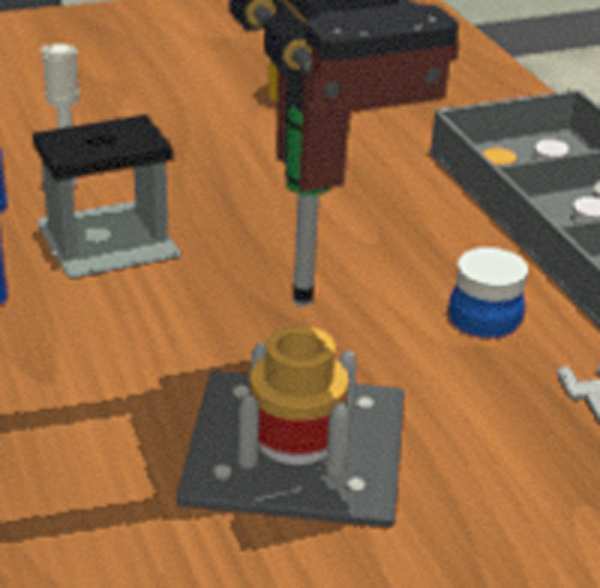

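At hover the stem is upright. Seen from the side, it lines up with the bush axis to within about 0.3 mm across the view and 1–2 mm in depth. The tip is 30 mm above the bush, so I'll lower it.

```bash
python3 - <<'E'
from h import *
n=(.5361,.0268)
print(servo_line([*n,.130],rate=.05,contact_N=5)); sleep(.6)
print(current_position(),current_force(),current_finger_gap(),np.abs(current_qvel()).max(),current_clock())
d=capture("side"); cv2.imwrite("pics/end.png",cv2.resize(d["image"][130:340,240:440],None,fx=3,fy=2.8,interpolation=cv2.INTER_CUBIC)[:600])
P,m=near(cloud(d),n,.02,.1,.12); cam=-d["R"].T@d["t"]; v=np.array(n)-cam[:2]; v/=np.linalg.norm(v)
l=(P[:,:2]-n)@np.array([-v[1],v[0]]);a=(P[:,:2]-n)@v;print(len(P),l.min(),l.max(),np.percentile(a,[5,50]))
E
```

```text
False
[0.53609599 0.02679785 0.12999812] [-0.07351855  0.07389776 -2.28611848] 0.025355340975221165 0.001035900616887192 46.6333
42 -0.007320993624534223 0.003220054271931642 [-0.00857765 -0.00672079]
```

View pics/end.png

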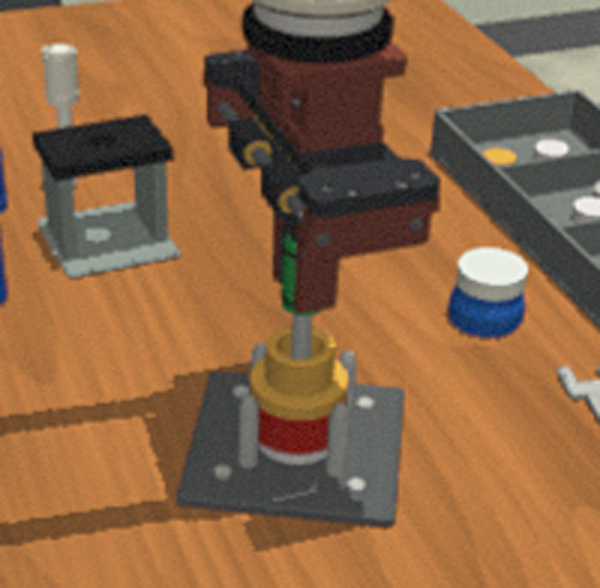

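The probe is centred in the bush, upright and still. The force reading is unchanged from hover, so nothing is touching.

```bash
python3 -c "
from bench import *
close_job(); print(current_clock(), current_finger_gap())"
```

```text
the job is handed in; nothing more can be done
the job is handed in; nothing more can be done
```

The job is handed in at about 47 s of the 64 s allowed; closing reports no verdict, so the result below rests on my own checks.

**What I did:** I seated the red ring on the nest pedestal and let go, then set the brass bush flange down on top and let go. Both were lowered slowly until contact. I then took the small green probe from its stand and lowered it to the target height in the bush. It is still held there.

**Last checks:**
- **Ring:** its top measured 52.6 mm (52 expected). Its centre was within about 0.2 mm of the nest centre.
- **Bush:** its top measured 90.4 mm (90 expected), centred to about 0.3 mm on the nest.
- **Probe:** the handle is gripped at a 25.4 mm gap. Sideways force stayed under 0.1 N and the vertical reading was unchanged from hover, so there was no sign of contact. The joints were practically still.
- **Tip height:** worked out from the grasp, the tip is at about 37 mm, level with the ring's middle.

**Disagreements:**
- The wrist camera read about 1.1 mm low in x, which I calibrated out by centring the ring in the jaws.
- The top camera read about 1.5 mm the other way, and its view of the ring was partly blocked in that check.
- The side camera put the stem up to 1–2 mm off the bush axis in depth, within its calibration error and the 4 mm tolerance, so I left it.

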